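Make up the potting kit and the laser set-up kit

TASK

Make up two kits from the stock on the bench, one thing to a bay, each set down right way up on the floor in the middle of its bay. The long three-bay tray gets the potting kit: the glue bottle in the bay next to the pull tab, the open black tub in the middle bay and the terminal strip in the bay at the other end; the short two-bay tray gets the laser set-up kit: the square gauge block in the bay next to the tab and the small black dongle in the other bay. Leave the flat tin where it lies.

Things in the scene. Friction and masses are not known exactly. Their poses are not given: they have to be found in the camera images.
- long_tray: grey tray with THREE bays in a row, fixed, left or right of the stock, yaw up to 0.2; 264 (x) x 110 mm plus a slotted pull tab 24 mm long, 60 wide at its -x end (towards the robot). Origin: underside centre without the tab; z up. Bay centres at y 0, x -87 mm (next to tab), 0, +87. Bays 84 (x) x 104 mm inside; floor 3 mm above the bench, walls and dividers 3 mm thick, tops 13 mm above the bench
- short_tray: grey tray with TWO bays in a row, fixed, on the other side of the stock; 177 (x) x 110 mm plus the same tab at its -x end. Origin: underside centre without the tab; z up. Bay centres at y 0, x -43.5 mm (next to tab) and +43.5. Bay size, floor and walls as for the long tray
- potting_tub: empty black box, open at the top, 34 (x) x 62 (y) x 28 (z) mm, walls 2 mm, 18 g; origin at the centre of its underside, z up. Grasp across the 34 mm. At the start it stands in the stock between the trays, opening up, at any yaw
- glue_bottle: small white round bottle with pointed red cap, standing upright in the stock; body 35 mm in diameter and 64 mm high, with the cap 95 mm high; origin at the centre of its underside, z up. Grasp round the body about 40 mm up
- terminal_strip: light grey terminal strip, 20 (x) x 61 (y) mm, 21 mm high with a row of six round screw turrets along the top; the solid block to grasp is the lower 12 mm; origin at the centre of its underside, z up. Grasp across the 20 mm. In the stock, turrets up, at any yaw
- gauge_block: pale square block with rounded edges, 36 x 36 x 30 mm, 0.26 kg; origin at the centre of its underside, z up. In the stock at any yaw
- dongle: small black oblong software dongle with a dull panel on its upper face, 19 (x) x 42 (y) x 12 (z) mm, 20 g; origin at the centre of its underside, z up. Grasp across the 19 mm. In the stock, panel up, at any yaw
- flat_tin: flat bare aluminium tin, 34 (x) x 62 (y) x 8 (z) mm, lying among the stock; belongs to no kit, stays where it is; origin at the centre of its underside
Things that resemble listed ones, but are neither listed nor needed, are in the scene too. Several things look just like the terminal_strip: the one meant starts farthest to the robot's left.

How it is judged:
By the outcome, as a careful person would: the job done as asked, in the order asked, and still so for the second after the job is handed in, with the robot touching nothing.
It also fails if it takes over 138 s, if anything falls off the work surface, if the arm or the gripper's body presses on something with over 40 N, if the wrist force passes 120 N, or if a joint passes its speed limit or range.

ROBOT

A 6-joint arm with a two-finger parallel gripper is mounted at the origin on a cart in front of the work surface, level with it; the furniture and walls round the work are solid. World frame = base frame: x ahead of the robot, y to its left, z up, the work surface at z = 0. Lengths are in mm, angles in rad, forces in N, time in s.
With the tool pointing down it reaches from about 200 to 875 mm from the base axis. Payload 3.4 kg.
Tool frame: the origin (TCP) lies midway between the tips of the shut fingers; the grasp point (between the pads) lies manip.grip_depth behind it (manip.grip_depth is the distance from the TCP to the grasp point, in mm); z points along the fingers, y is the direction in which the jaws open and shut (so a half turn about z gives the same grasp; the last joint's range is limited). The gripper opens to 94 mm and grips with 3 to 60 N. Pads are 16 mm wide; open, the fingers measure 119 mm over their backs; the gripper's body (75 mm by 177 mm) begins 78 mm behind the grasp point.
Start: joints at [1.149, 0.276, 1.505, -0, 1.361, -0.121], TCP at [170.381, 549.214, 205.493] pointing down, gripper open.
Joint ranges: [-2.89, 2.89], [-0.75, 2.08], [0.22, 2.7], [-1.18, 4.32], [0.11, 2.71], [-2.7, 2.7]. Speed limits (rad/s): [2.57, 2.57, 3.14, 3.14, 3.14, 3.14].

INTERFACE

Orientations are given as a unit quaternion [x, y, z, w].
In Python, from workcell import manip, imaging gives the robot as it stands. The module is installed in compiled form; this text tells all that it offers.
- The arm moves only by the tool move_arm, never from a script. Its argument "targets" is a list of rows, each a list of 3 entries, a list of its own where there are three numbers: the shift along the world's x, y, z as a fraction of full scale, then the turn about the world's z as a fraction of full scale, then the opening, from 0 (shut) to 1 (fully open). A call has 1 to 12 rows; each row is the pose to reach, as a shift and turn from the pose measured when the call began; what a row does not reach only later rows make up. Full scale, the value 1, is 400 mm for a shift and 90 degrees for a turn. A row lasts 1/10 s, in which the tool goes at most 50 mm and 8.59 degrees, less where a joint would pass 70% of its speed; a pose out of reach is approached as far as the arm can. A call with a number of a shift or a turn outside -1 to 1 is refused whole. A call with a gripper value outside its range is refused whole. The fingers move at their own pace and stop on an object; "force" is the grip in N (left out, the last holds). Time passes only in rows, so rows that repeat a pose let the fingers close. It gives the time, the measured TCP pose, the force and the opening at its end, in the units of the state.
- manip.get_obs(): the state, without advancing time (a new reading comes with each control period).
- imaging.get_image(name): name is "scene" or "top" or "wrist"; returns a dict with "img" (420x560x3 uint8, blue, green, red), "depth" (420x560 float32, mm along the optical axis (not along the pixel's ray), 0 where there is no reading), "fx", "fy", "cx", "cy" (pixels), "origin" and "attitude" of the camera in the world. Camera axes: x right, y down, z forward; pixel columns grow to the right and rows downward; lengths in mm; the calibration is good to about 2 mm. A picture is of the moment at which its call begins.
- manip.sign_off(): hands the job in, once; it reports no verdict.
The state is a dict: "t": time; "joints": joint angles; "qd": joint speeds; "effort": joint torques, N m; "position": TCP position; "ee_rot": TCP orientation; "contact_force": force on the tool from outside, world axes, zero at the start; "wrist_torque": the same for the moment, N m; "finger_gap": finger opening in mm.
Only numpy, scipy, OpenCV 4.12 (cv2) and the standard library are available. Lean on these libraries where they do the work, as an engineer would, in place of code of your own. Each camera call takes 0.05 s, during which the arm holds its last target.

## Working session

There is one attempt and no reset: what is moved stays moved. The work goes in short steps, Python scripts to look and compute and a tool call to move; the robot and the scene stay as the last step left them, time stands still between calls to the robot, and variables do not carry over. Pictures are saved under pics/ and viewed, and the job is handed in when it is done.

Besides the shell and the picture viewer there is one more tool, called as name([rows], argument=value, ...), one row to a line, values as JSON. move_arm: Moves the arm, as the interface text tells. Its arguments: {"type":"object","properties":{"targets":{"type":"array"},"force":{"type":"number"}},"required":["targets"]}

```bash
mkdir -p pics; ls; python3 - <<'E'
from workcell import manip, imaging
import cv2,numpy as np
print(manip.grip_depth, manip.get_obs())
for n in ["top","scene"]:
    d=imaging.get_image(n); cv2.imwrite(f"pics/{n}0.png",d["img"]); np.savez(f"{n}0.npz",**{k:np.array(v) for k,v in d.items()})
    print(n,{k:v for k,v in d.items() if k not in("img","depth")})
E
```

```text
pics
18.8 {'t': 0.0, 'joints': array([ 1.14895938e+00,  2.76574364e-01,  1.50608306e+00, -1.04481343e-05,
        1.36069433e+00, -1.21016521e-01]), 'qd': array([-2.26126319e-04, -1.16963485e-03, -1.59305676e-03,  8.05967164e-05,
        8.42041272e-04,  3.07003130e-04]), 'effort': array([ 4.42886278e-05, -4.04599535e+01, -2.37224060e+01,  6.98305573e-02,
        3.46213777e-02, -1.37318711e-04]), 'position': array([170.16646946, 548.6689769 , 204.63646023]), 'ee_rot': array([ 1.49842584e-01,  9.88709475e-01, -8.48720345e-04, -2.30892071e-04]), 'contact_force': array([-0.41350745,  0.18145144, -0.02517065]), 'wrist_torque': array([ 0.00200279, -0.00714709, -0.03381764]), 'finger_gap': 93.83143446020317}
top {'fx': 503.4102017708758, 'fy': 503.4102017708758, 'cx': 274.9139942763251, 'cy': 214.57989733310595, 'origin': array([ 534.14052969,  -63.49763673, 1400.67322179]), 'attitude': array([ 0.71289431, -0.70073748,  0.01989477, -0.01878522])}
scene {'fx': 427.67677333681854, 'fy': 427.67677333681854, 'cx': 272.70351299025225, 'cy': 214.41020430011363, 'origin': array([  71.29888375, -546.15894719,  826.54203379]), 'attitude': array([ 0.85306225, -0.37246437,  0.15504177, -0.33093374])}
```

View pics/top0.png

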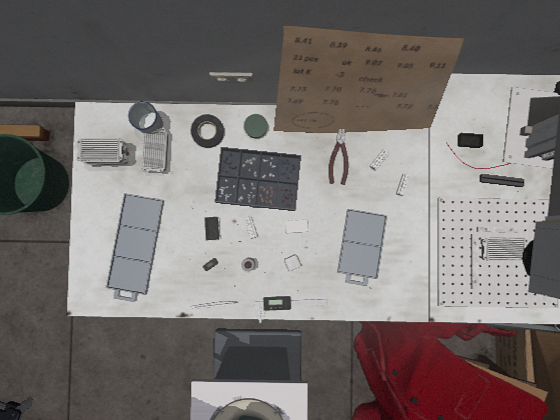

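View pics/scene0.png

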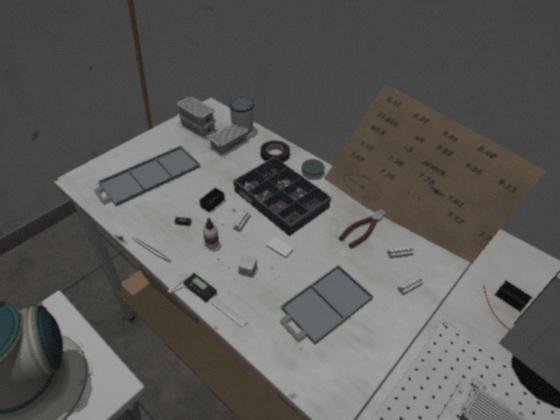

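```bash
python3 -c "
import cv2
a=cv2.imread('pics/top0.png')[130:330,100:480]
cv2.imwrite('pics/top0z.png',cv2.resize(a,None,fx=2.1,fy=2.1,interpolation=cv2.INTER_CUBIC))"
```

```text
(no output)
```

View pics/top0z.png

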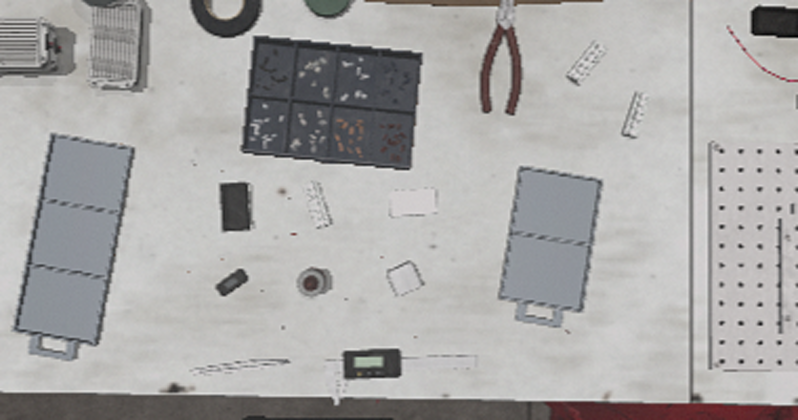

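The top view has x up the picture and y to the left. The long tray is at (137,245) and the short tray at (362,245). The stock is the tub (211,228), leftmost strip (252,228), tin (296,227), dongle (210,264), bottle (249,264) and block (292,262). Lookalike strips are at (380,160) and (402,184).

```bash
cat > h.py <<'E'
import numpy as np, cv2
from scipy.spatial.transform import Rotation as R
def load(f): 
    z=np.load(f); return {k:z[k] for k in z.files}
def grab(name,tag):
    from workcell import imaging
    d=imaging.get_image(name); cv2.imwrite(f"pics/{tag}.png",d["img"]); np.savez(f"{tag}.npz",**{k:np.array(v) for k,v in d.items()}); return d
def ray(d,uv):
    uv=np.atleast_2d(np.float64(uv)); c=np.c_[(uv[:,0]-d["cx"])/d["fx"],(uv[:,1]-d["cy"])/d["fy"],np.ones(len(uv))]
    return R.from_quat(d["attitude"]).apply(c)
def onplane(d,uv,z):
    r=ray(d,uv); o=d["origin"]; return o+r*((z-o[2])/r[:,2])[:,None]
def cloud(d):
    h,w=d["depth"].shape; u,v=np.meshgrid(np.arange(w),np.arange(h))
    r=ray(d,np.c_[u.ravel(),v.ravel()]); p=d["origin"]+r*d["depth"].ravel()[:,None].astype(float)
    p[d["depth"].ravel()==0]=np.nan
    return p.reshape(h,w,3)
def rect(P):
    # min-area rect of plane points; centre, sizes, yaw of the long side (deg)
    c,s,a=cv2.minAreaRect(np.float32(P[:,:2]))
    b=cv2.boxPoints((c,s,a)); e=[b[1]-b[0],b[2]-b[1]]; e.sort(key=np.linalg.norm)
    return np.round(c,1),np.round([np.linalg.norm(x) for x in e],1),round(float(np.degrees(np.arctan2(e[1][1],e[1][0])))%180,1)
E
python3 - <<'E'
from h import *
d=load("top0.npz"); C=cloud(d); img=d["img"]
hsv=cv2.cvtColor(img,cv2.COLOR_BGR2HSV)
print("bench z median",np.nanmedian(C[280:310,180:320,2]), "hsv bench",np.median(hsv[280:295,180:320].reshape(-1,3),0),"tray",hsv[245,125],hsv[225,362])
rois=dict(tub=(200,212,222,244),strip=(243,212,262,242),tin=(282,216,312,238),dongle=(198,254,222,274),bottle=(238,253,262,275),block=(281,252,303,274))
for n,(a,b,c,e) in rois.items():
    z=C[b:e,a:c,2]; m=z>3.5
    print(n,m.sum(),np.nanpercentile(z,[5,50,90,98]).round(1))
    P=C[b:e,a:c][m]
    print("  rect",rect(P) if len(P)>5 else "", "mean",np.nanmean(P[:,:2],0).round(1))
m=((hsv[...,0]>95)&(hsv[...,0]<125)&(hsv[...,1]>25)&(hsv[...,2]>100)).astype(np.uint8)
for n,(a,b,c,e) in dict(long=(95,180,180,310),short=(330,195,395,295)).items():
    mm=np.zeros_like(m); mm[b:e,a:c]=m[b:e,a:c]
    cs=max(cv2.findContours(mm,0,1)[0],key=cv2.contourArea)
    print(n,cv2.contourArea(cs)); P=onplane(d,cs[:,0],8); print(rect(P))
E
```

```text
bench z median 1.6652783706808805 hsv bench [ 23.   4. 195.] tray [105  20 151] [108  17 153]
tub 274 [-3.6  2.6 17.5 29.9]
  rect (array([571.8, 112.8]), array([58.6, 86.6], dtype=float32), 1.6) mean [571.2 111.5]
strip 243 [-3.6  2.6 19.4 23.8]
  rect (array([576.5,  -2.1]), array([50. , 80.5], dtype=float32), 0.9) mean [576.6   1. ]
tin 341 [-3.   3.6 11.  14.3]
  rect (array([ 578.6, -125.5]), array([58.4, 80.5], dtype=float32), 90.9) mean [ 579.  -125.6]
dongle 182 [-3.7  2.3 12.1 16.2]
  rect (array([472.2, 113.4]), array([52.3, 63.6], dtype=float32), 91.1) mean [471.1 113.5]
bottle 210 [-3.8  2.4 63.8 88.1]
  rect (array([474.1,   2.8]), array([57.9, 63.6], dtype=float32), 91.0) mean [475.    3.1]
block 234 [-2.8  3.1 32.3 35.1]
  rect (array([ 478.8, -113.1]), array([57.9, 58. ], dtype=float32), 91.0) mean [ 479.7 -112.4]Traceback (most recent call last):
  File "<stdin>", line 14, in <module>
ValueError: max() iterable argument is empty
```

```bash
python3 - <<'E'
from h import *
d=load("top0.npz");C=cloud(d)
z=C[...,2]; v=np.clip(z/300*255,0,255); v[np.isnan(v)]=0
cv2.imwrite("pics/h0.png",cv2.applyColorMap(v.astype(np.uint8),cv2.COLORMAP_JET))
print(C[80,300],C[30,430],C[125,300], C[160,255],C[155,340], C[300,275])
E
```

```text
[ 948.99219982 -123.08873625  134.94745782] [1124.44936626 -483.06718845   45.78723022] [ 858.8031502  -130.12470965   24.23880594] [762.85718096  -6.65998045   1.42733688] [ 780.82470585 -244.32560612    3.18760329] [376.90660131 -69.24431203  19.28276096]
```

View pics/h0.png

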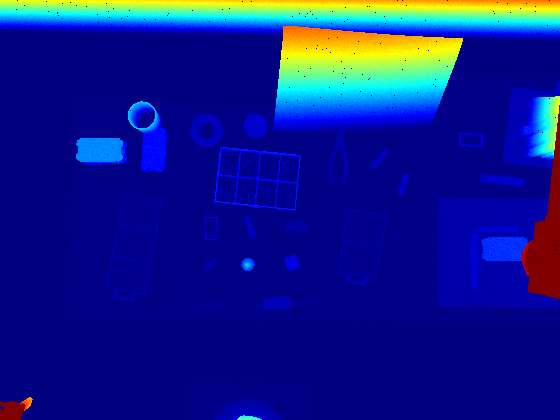

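The depth map shows that the tub at (211,228) is hollow and upright, and the path above the stock is clear. Next I move over the stock for a close wrist-camera view.

move_arm([
  [[0.4,-0.6,0.4],0,1],
  [[0.7,-1,0.5],0,1],
  [[0.7,-1,0.5],0,1],
  [[0.7,-1,0.5],0,1],
  [[0.7,-1,0.5],0,1],
  [[0.7,-1,0.5],0,1],
  [[0.7,-1,0.5],0,1],
  [[0.7,-1,0.5],0,1],
  [[0.7,-1,0.5],0,1],
  [[0.7,-1,0.5],0,1],
  [[0.7,-1,0.5],0,1],
  [[0.7,-1,0.5],0,1],
])

```text
t: 1.3
position: [452.5, 146.2, 405.2]
ee_rot: [0.152, 0.988, -0.001, 0.001]
contact_force: [-0.1, 0.2, -1.1]
finger_gap: 94.0
```

```bash
python3 - <<'E'
from h import *
d=grab("wrist","w1"); print(d["origin"],R.from_quat(d["attitude"]).as_matrix().round(2))
E
```

```text
[375.15987319 169.92323184 585.21831668] [[ 0.3   0.92  0.26]
 [ 0.95 -0.29 -0.09]
 [-0.    0.28 -0.96]]
```

View pics/w1.png

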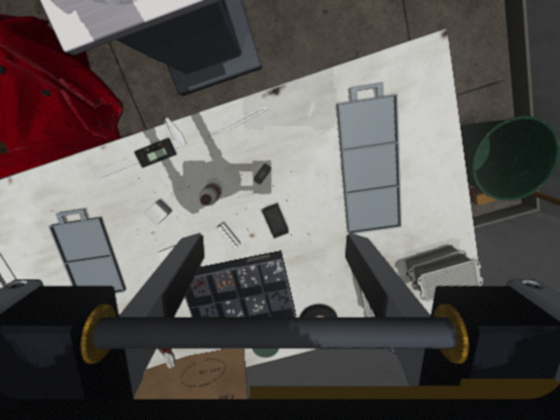

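The wrist picture shows the bottle (207,193), dongle (262,173), tub (275,220), strip (230,233), block (158,211), long tray around (369,165) and short tray (88,255). I'll measure them in both views.

```bash
cat > meas.py <<'E'
from h import *
import sys
def trays(d,rois,z=10):
    hsv=cv2.cvtColor(d["img"],cv2.COLOR_BGR2HSV); g=cv2.GaussianBlur(hsv,(3,3),0)
    m=((g[...,0]>90)&(g[...,0]<130)&(g[...,1]>8)&(g[...,2]>60)&(g[...,2]<185)).astype(np.uint8)
    for n,(a,b,c,e) in rois.items():
        mm=np.zeros_like(m); mm[b:e,a:c]=m[b:e,a:c]; mm=cv2.morphologyEx(mm,cv2.MORPH_CLOSE,np.ones((3,3)))
        mm=cv2.morphologyEx(mm,cv2.MORPH_OPEN,np.ones((15,15)))  # drop the tab
        cs=max(cv2.findContours(mm,0,1)[0],key=cv2.contourArea)
        print(n,cv2.contourArea(cs),rect(onplane(d,cs[:,0],z)))
def things(d,rois,thr):
    g=cv2.cvtColor(d["img"],cv2.COLOR_BGR2GRAY)
    for n,(a,b,c,e,z,dark) in rois.items():
        s=g[b:e,a:c]; m=((s<thr) if dark else (s>dark)).astype(np.uint8)
        cs=max(cv2.findContours(m,0,1)[0],key=cv2.contourArea)
        print(n,cv2.contourArea(cs),rect(onplane(d,cs[:,0]+[a,b],z)))
E
python3 - <<'E'
from meas import *
t=load("top0.npz"); w=load("w1.npz"); print(w["fx"],w["cx"])
trays(t,dict(long=(95,180,180,310),short=(330,195,395,295)))
trays(w,dict(long=(325,75,410,240),short=(40,200,135,300)))
things(t,dict(tub=(200,212,222,244,28,1),dongle=(198,254,222,274,12,1)),100)
things(w,dict(tub=(255,198,295,242,28,1)),70)
for n,d,(a,b,c,e) in (("t",t,(195,205,320,280)),("w",w,(140,150,300,250))):
    cv2.imwrite(f"pics/z{n}.png",cv2.resize(d["img"][b:e,a:c],None,fx=5,fy=5,interpolation=cv2.INTER_NEAREST))
E
```

```text
292.78533326308695 274.36057800824705
long 3546.5 (array([523.9, 321.2]), array([110.5, 262.7], dtype=float32), 171.5)
short 2296.5 (array([ 534.6, -306.7]), array([108.6, 174.6], dtype=float32), 171.5)
long 7097.0 (array([521. , 321.9]), array([109.3, 263.8], dtype=float32), 170.7)
short 3132.0 (array([ 522.7, -303.9]), array([110.7, 159.6], dtype=float32), 170.9)
tub 258.0 (array([569.7, 107.2]), array([35.4, 60.1], dtype=float32), 1.4)
dongle 84.5 (array([471.2, 110.9]), array([18.3, 41. ], dtype=float32), 124.7)
tub 448.5 (array([563.1, 110.9]), array([32.8, 64.9], dtype=float32), 4.4)
```

View pics/zt.png

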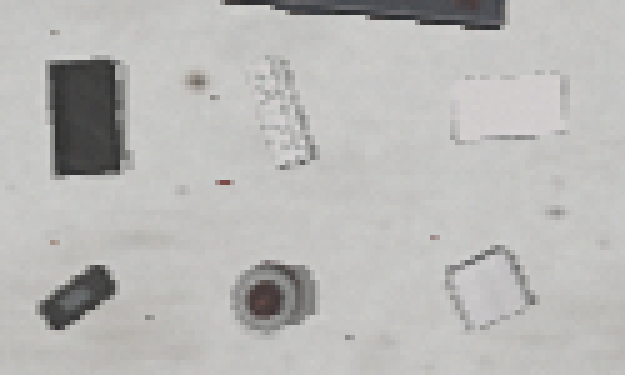

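View pics/zw.png

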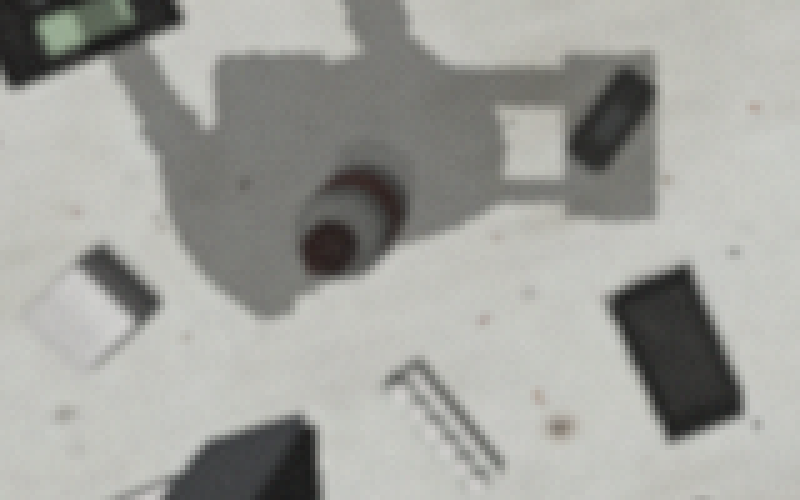

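```bash
python3 - <<'E'
from h import *
t=load("top0.npz"); w=load("w1.npz")
T=lambda p:np.array(p,float)/5+[194.6,204.6]
W=lambda p:np.array(p,float)/5+[139.6,149.6]
print("bottle top",onplane(t,T([[267,298]]),60)[0],"cap",onplane(t,T([[265,299]]),92)[0],"wrist cap",onplane(w,W([[328,248]]),94)[0])
print("block",rect(onplane(t,T([[449,272],[500,249],[533,299],[474,328]]),30)))
print("strip",rect(onplane(t,T([[250,65],[283,57],[312,155],[280,168]]),12)))
print("block w",rect(onplane(w,W([[25,312],[80,256],[135,318],[88,368]]),30)))
print("dongle w",rect(onplane(w,W([[570,147],[623,68],[655,88],[600,170]]),12)))
print("tin",rect(onplane(t,T([[452,80],[567,73],[567,132],[460,141]]),8)))
L=np.array([522.5,321.5]); S=np.array([534.6,-306.7])
for n,c,a,xs in (("long",L,-8.9,(-87,0,87)),("short",S,-8.6,(-43.5,43.5))):
  for x in xs: print(n,x,(c+x*np.array([np.cos(np.radians(a)),np.sin(np.radians(a))])).round(1))
E
```

```text
bottle top [474.54515547   4.14889447  60.        ] cap [475.43422363   3.55933505  92.        ] wrist cap [467.05235781  13.68838842  94.        ]
block (array([ 481.8, -115.2]), array([33.1, 35.7], dtype=float32), 117.0)
strip (array([575. ,   0.7]), array([18.9, 59.2], dtype=float32), 17.4)
block w (array([ 474.6, -109.2]), array([32.7, 33.8], dtype=float32), 115.9)
dongle w (array([466.8, 114. ]), array([15. , 39.7], dtype=float32), 128.6)
tin (array([ 579.8, -126.4]), array([34. , 63.8], dtype=float32), 94.5)
long -87 [436.5 335. ]
long 0 [522.5 321.5]
long 87 [608.5 308. ]
short -43.5 [ 491.6 -300.2]
short 43.5 [ 577.6 -313.2]
```

move_arm([
  [[0.056,-0.356,-0.3],0.095,1],
  [[0.056,-0.356,-0.64],0.095,1],
  [[0.056,-0.356,-0.64],0.095,1],
  [[0.056,-0.356,-0.64],0.095,1],
  [[0.056,-0.356,-0.64],0.095,1],
  [[0.056,-0.356,-0.64],0.095,1],
  [[0.056,-0.356,-0.64],0.095,1],
  [[0.056,-0.356,-0.64],0.095,1],
  [[0.056,-0.356,-0.64],0.095,1],
  [[0.056,-0.356,-0.64],0.095,1],
])

```text
t: 2.35
position: [474.8, 6.4, 150.7]
ee_rot: [0.077, 0.997, -0.001, 0.002]
contact_force: [0.0, 0.1, -0.7]
finger_gap: 94.0
```

```bash
python3 - <<'E'
from h import *
d=grab("wrist","w2"); t=grab("top","t2")
E
```

```text
(no output)
```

View pics/w2.png

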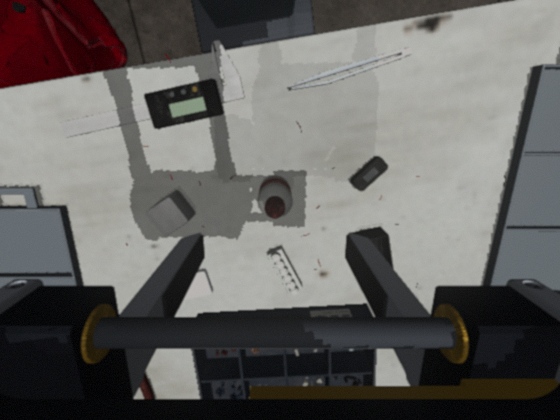

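The bottle cap (275,207) is centred between the finger tips, at about column 277. I'll check the numbers against the wrist rays.

```bash
python3 - <<'E'
from h import *
d=load("w2.npz")
print("cap tip",onplane(d,[[275,208]],94)); print("base",onplane(d,[[275,180]],0))
print("strip",rect(onplane(d,[[267,252],[281,247],[300,290],[288,294]],12)))
print("dongle",rect(onplane(d,[[350,180],[377,156],[387,166],[360,190]],12)))
print("block",rect(onplane(d,[[148,209],[171,190],[186,215],[162,232]],30)))
E
```

```text
cap tip [[466.47289428   7.10894589  94.        ]]
base [[461.90575518   7.95356447   0.        ]]
strip (array([572.8,   1.7]), array([17.8, 63.1], dtype=float32), 13.6)
dongle (array([467.5, 111. ]), array([16.5, 38.9], dtype=float32), 125.8)
block (array([ 471.9, -112.1]), array([30.5, 39.3], dtype=float32), 116.3)
```

```bash
python3 - <<'E'
from h import *
s=load("scene0.npz"); a=s["img"]
cv2.imwrite("pics/zs.png",cv2.resize(a[180:290,165:300],None,fx=5,fy=5,interpolation=cv2.INTER_NEAREST))
for n in("top0","w2","scene0"):
    d=load(n+".npz"); C=cloud(d); hsv=cv2.cvtColor(d["img"],cv2.COLOR_BGR2HSV)
    # red cap pixels, with depth
    m=((hsv[...,0]<8)|(hsv[...,0]>172))&(hsv[...,1]>80)
    X=C[...,0];Y=C[...,1];Z=C[...,2]
    m&=(abs(X-472)<40)&(abs(Y-5)<40)&(Z>50)
    P=C[m]; print(n,m.sum(),np.median(P,0).round(1),P[:,2].max().round(1))
    m=(abs(X-472)<40)&(abs(Y-5)<40)&(Z>20)&(Z<130); P=C[m]; print("  all",m.sum(),P.min(0).round(1),P.max(0).round(1))
    m=(abs(X-477)<30)&(abs(Y+113)<30)&(Z>22)&(Z<40); P=C[m]; print("  block",m.sum(),P.mean(0).round(1),P.min(0).round(1),P.max(0).round(1))
E
```

```text
return _methods._mean(a, axis=axis, dtype=dtype,
  ret = um.true_divide(
Traceback (most recent call last):
ValueError: zero-size array to reduction operation maximum which has no identity
```

View pics/zs.png

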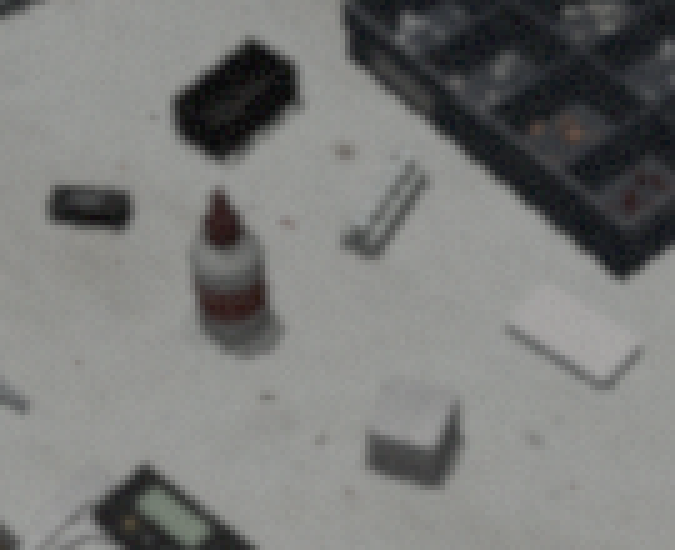

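```bash
python3 - <<'E'
from h import *
s=load("scene0.npz")
p=lambda u,v:np.array([[u,v]],float)/5+[164.6,179.6]
print("tip",onplane(s,p(219,188),95)); print("base mid",onplane(s,p(237,338),0),onplane(s,p(230,318),5))
print("block",rect(onplane(s,np.vstack([p(368,432),p(388,378),p(460,398),p(443,446)]),30)))
print("dongle",rect(onplane(s,np.vstack([p(50,204),p(53,187),p(131,192),p(128,212)]),12)))
C=cloud(load("w2.npz")); P=C[180:240,140:195].reshape(-1,3); P=P[(P[:,2]>24)&(P[:,2]<45)]; print(len(P),np.median(P,0),P.min(0),P.max(0))
P=C[150:195,340:395].reshape(-1,3);print(np.nanpercentile(P[:,2],[5,50,95,99]))
P=C[170:230,255:300].reshape(-1,3);print(np.nanpercentile(P[:,2],[5,50,95,99]))
print(C[270,510:530,2])
E
```

```text
tip [[472.7963616    4.26287513  95.        ]]
base mid [[464.2763167  -5.3954209   0.       ]] [[467.96862451   3.16137232   5.        ]]
block (array([ 476.6, -117.1]), array([31.9, 35.5], dtype=float32), 118.6)
dongle (array([468. , 108.5]), array([13.7, 41.7], dtype=float32), 128.4)
1016 [ 476.71113959 -111.63984277   30.78900641] [ 456.24667408 -134.58387316   24.09173819] [498.64331979 -91.39955396  33.20209479]
[-0.18882476  1.30037709 13.4425479  14.15413102]
[-0.13091218  1.73169184 83.17559785 95.45791783]
[4.36319466 3.1482844  3.76764636 5.20364379 3.28717483 2.70259202
 3.93240564 3.50113835 2.83740272 3.65051506 4.0188945  3.97384735
 2.81071243 3.34144318 3.30405731 3.89251254 4.44829226 2.99799004
 3.22268808 4.72653306]
```

move_arm([
  [[-0.004,-0.005,-0.12],0,1],
  [[-0.004,-0.005,-0.22],0,1],
  [[-0.004,-0.005,-0.32],0,1],
  [[-0.004,-0.005,-0.32],0,1],
  [[-0.004,-0.005,-0.32],0,1],
  [[-0.004,-0.005,-0.32],0.0,0.2],
  [[-0.004,-0.005,-0.32],0.0,0.2],
  [[-0.004,-0.005,-0.32],0.0,0.2],
  [[-0.004,-0.005,-0.32],0.0,0.2],
  [[-0.004,-0.005,-0.32],0.0,0.2],
  [[-0.004,-0.005,-0.32],0.0,0.2],
  [[-0.004,-0.005,-0.32],0.0,0.2],
], force=12)

```text
t: 3.65
position: [472.7, 4.0, 22.2]
ee_rot: [0.077, 0.997, -0.001, 0.001]
contact_force: [-0.5, -0.3, 1.4]
finger_gap: 41.3
```

move_arm([
  [[0,0,0],0,0.1],
  [[0,0,0],0,0.1],
  [[0,0,0],0,0.1],
  [[0,0,0],0,0.1],
  [[0,0,0.05],0,0.1],
  [[0,0,0.1],0,0.1],
  [[0,0,0.15],0,0.1],
  [[0,0,0.15],0,0.1],
  [[0,0,0.15],0,0.1],
])

```text
t: 4.55
position: [472.6, 4.0, 82.0]
ee_rot: [0.077, 0.997, -0.001, 0.001]
contact_force: [-0.8, -1.3, 0.0]
finger_gap: 35.2
```

```bash
python3 - <<'E'
from h import *
d=grab("wrist","w3")
E
```

```text
(no output)
```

View pics/w3.png

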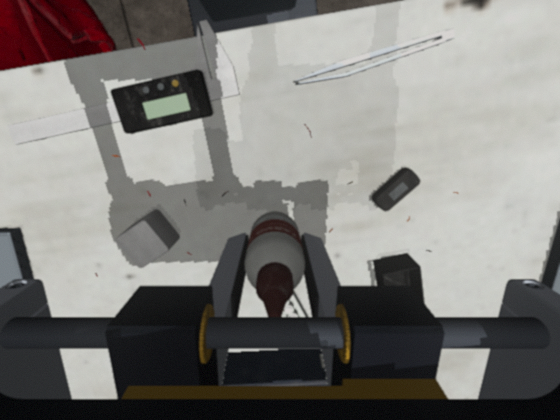

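The bottle is held upright, with its cap at (275,285) between the pads. Now I carry it to the long tray.

move_arm([
  [[-0.03,0.2,0.05],0,0.1],
  [[-0.09,0.828,0.05],0,0.1],
  [[-0.09,0.828,0.05],0,0.1],
  [[-0.09,0.828,0.05],0,0.1],
  [[-0.09,0.828,0.05],0,0.1],
  [[-0.09,0.828,0.05],0,0.1],
  [[-0.09,0.828,0.05],0,0.1],
  [[-0.09,0.828,0.05],0,0.1],
  [[-0.09,0.828,0.05],0,0.1],
  [[-0.09,0.828,0.05],0,0.1],
  [[-0.09,0.828,0.05],0,0.1],
])

```text
t: 5.7
position: [435.9, 333.7, 100.9]
ee_rot: [0.078, 0.997, -0.001, 0.0]
contact_force: [-0.1, -0.0, -0.8]
finger_gap: 35.1
```

```bash
python3 - <<'E'
from h import *
d=grab("wrist","w4"); t=grab("top","t4")
E
```

```text
(no output)
```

View pics/w4.png

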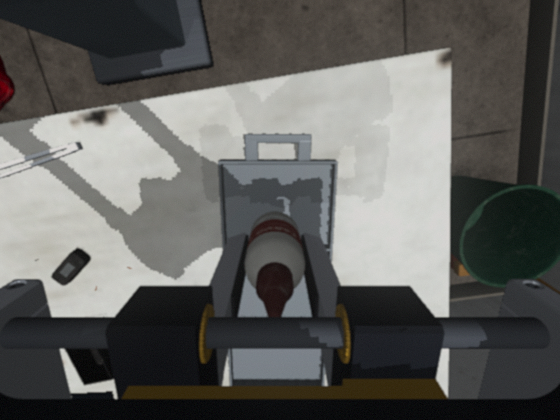

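View pics/t4.png

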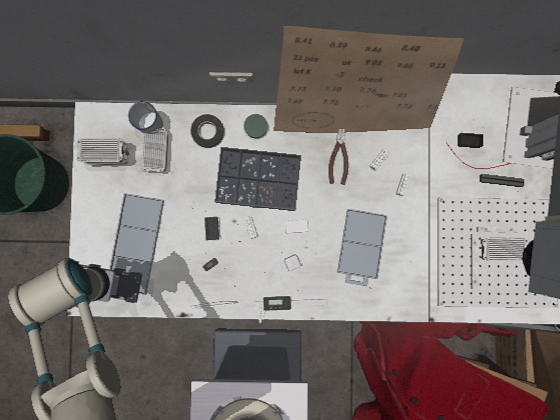

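The bottle is centred across the bay, whose walls are at columns 221 and 336. I lower it and release.

move_arm([
  [[0.001,0.003,-0.08],0,0.1],
  [[0.001,0.003,-0.15],0,0.1],
  [[0.001,0.003,-0.175],0,0.1],
  [[0.001,0.003,-0.187],0,0.1],
  [[0.001,0.003,-0.188],0,0.1],
  [[0.001,0.003,-0.188],0,0.1],
  [[0.001,0.003,-0.188],0,0.6],
  [[0.001,0.003,-0.188],0,0.6],
  [[0.001,0.003,-0.188],0,0.6],
  [[0.001,0.003,-0.188],0,0.6],
  [[0.001,0.003,-0.188],0,0.6],
])

```text
t: 6.9
position: [436.6, 335.3, 26.3]
ee_rot: [0.078, 0.997, -0.001, 0.001]
contact_force: [0.7, 0.4, 0.2]
finger_gap: 56.3
```

move_arm([
  [[0,0,0.05],0,0.6],
  [[0,0,0.15],0,0.7],
  [[0,0,0.25],0,1],
  [[0,0,0.35],0,1],
  [[0,0,0.35],0,1],
  [[0,0,0.35],0,1],
])

```text
t: 7.5
position: [436.8, 335.4, 167.0]
ee_rot: [0.078, 0.997, -0.0, 0.001]
contact_force: [-0.2, -0.1, -0.6]
finger_gap: 92.4
```

```bash
python3 - <<'E'
from h import *
d=grab("wrist","w5")
E
```

```text
(no output)
```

View pics/w5.png

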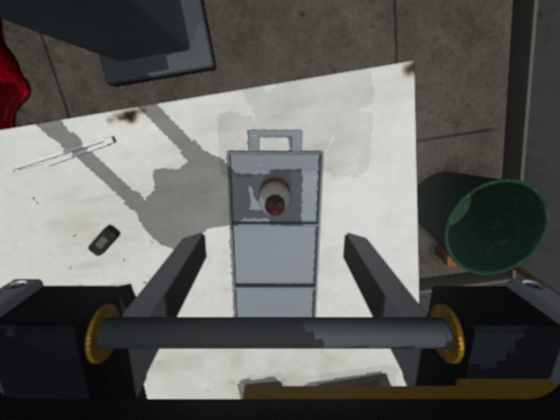

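The bottle stands in the tab bay at (274,197). Next is the tub.

move_arm([
  [[0.1,-0.2,0],0.07,1],
  [[0.328,-0.565,-0.05],0.133,1],
  [[0.328,-0.565,-0.09],0.133,1],
  [[0.328,-0.565,-0.09],0.133,1],
  [[0.328,-0.565,-0.09],0.133,1],
  [[0.328,-0.565,-0.09],0.133,1],
  [[0.328,-0.565,-0.09],0.133,1],
  [[0.328,-0.565,-0.09],0.133,1],
  [[0.328,-0.565,-0.09],0.133,1],
])

```text
t: 8.45
position: [566.0, 110.5, 129.4]
ee_rot: [-0.028, 1.0, -0.001, -0.0]
contact_force: [0.8, 0.2, -0.1]
finger_gap: 94.2
```

```bash
python3 - <<'E'
from h import *
d=grab("wrist","w6")
E
```

```text
(no output)
```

View pics/w6.png

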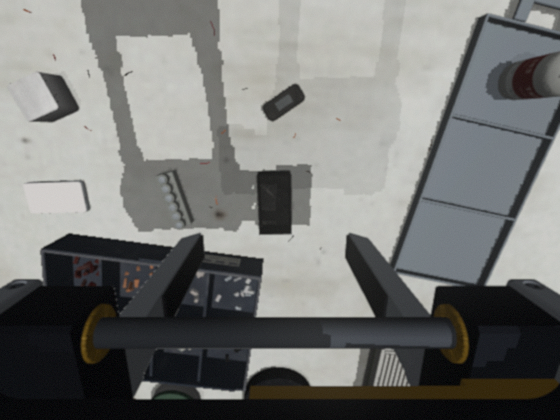

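The tub at (274,203) is aligned and centred between the fingers. I measure its x.

```bash
python3 - <<'E'
from h import *
d=load("w6.npz"); C=cloud(d)
g=cv2.cvtColor(d["img"],cv2.COLOR_BGR2GRAY)
for thr in (45,60):
    a,b,c,e=248,162,302,245
    m=(g[b:e,a:c]<thr).astype(np.uint8); cs=max(cv2.findContours(m,0,1)[0],key=cv2.contourArea)
    print(thr,rect(onplane(d,cs[:,0]+[a,b],28)), cv2.boundingRect(cs))
P=C[160:245,245:305].reshape(-1,3); print(np.nanpercentile(P[:,2],[5,50,95,99]))
Q=P[(P[:,2]>22)&(P[:,2]<36)]; print(len(Q),Q.min(0),Q.max(0),rect(Q))
Q=C[165:235,150:200].reshape(-1,3);Q=Q[(Q[:,2]>9)&(Q[:,2]<30)];print("strip",len(Q),rect(Q))
Q=C[70:130,255:310].reshape(-1,3);Q=Q[(Q[:,2]>8)&(Q[:,2]<20)];print("dongle",len(Q),rect(Q))
E
```

```text
45 (array([565.4, 109.2]), array([32. , 63.6], dtype=float32), 4.9) (9, 9, 34, 62)
60 (array([565.6, 108.7]), array([32.6, 64.7], dtype=float32), 4.0) (9, 9, 34, 63)
[-0.08640361  1.59512275 28.2688232  29.38962109]
459 [536.04249459  90.82093057  22.02579403] [599.72967741 128.14148533  30.59927998] (array([568.1, 109.3]), array([33.8, 62.5], dtype=float32), 4.0)
strip 1078 (array([573. ,   3.2]), array([19.9, 60.4], dtype=float32), 18.0)
dongle 835 (array([469.1, 112.9]), array([18.4, 41.5], dtype=float32), 126.1)
```

move_arm([
  [[0.005,-0.003,-0.12],0.009,1],
  [[0.005,-0.003,-0.22],0.009,1],
  [[0.005,-0.003,-0.29],0.009,1],
  [[0.005,-0.003,-0.312],0.009,1],
  [[0.005,-0.003,-0.312],0.009,1],
  [[0.005,-0.003,-0.312],0.009,0.2],
  [[0.005,-0.003,-0.312],0.009,0.2],
  [[0.005,-0.003,-0.312],0.009,0.2],
  [[0.005,-0.003,-0.312],0.009,0.2],
  [[0.005,-0.003,-0.312],0.009,0.2],
  [[0.005,-0.003,-0.312],0.009,0.2],
  [[0.005,-0.003,-0.312],0.009,0.2],
], force=6)

```text
t: 9.7
position: [568.2, 109.3, 4.9]
ee_rot: [-0.035, 0.999, -0.001, 0.0]
contact_force: [0.0, 0.1, 0.4]
finger_gap: 41.3
```

move_arm([
  [[0,0,0],0,0.2],
  [[0,0,0],0,0.2],
  [[0,0,0],0,0.2],
  [[0,0,0],0,0.2],
  [[0,0,0.05],0,0.2],
  [[0,0,0.12],0,0.2],
  [[0,0,0.18],0,0.2],
  [[0,0,0.18],0,0.2],
  [[0,0,0.18],0,0.2],
])

```text
t: 10.6
position: [568.1, 109.3, 76.9]
ee_rot: [-0.035, 0.999, -0.001, 0.0]
contact_force: [-0.1, -1.4, -1.0]
finger_gap: 34.3
```

```bash
python3 - <<'E'
from h import *
d=grab("wrist","w7")
E
```

```text
(no output)
```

View pics/w7.png

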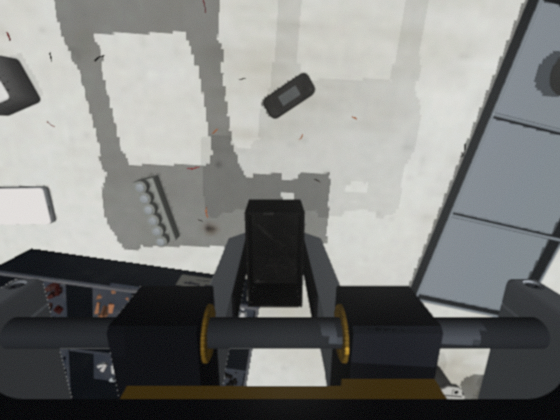

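The tub is held at (275,250). I refine the tray poses from the rim depth points in earlier pictures.

```bash
python3 - <<'E'
from h import *
# grey tray mask -> world points by depth
for f,rois in (("top0",dict(long=(95,180,180,310),short=(330,195,395,295))),("t2",dict(long=(95,180,180,310),short=(330,195,395,295))),("w1",dict(long=(325,75,410,240),short=(40,200,135,300))),):
    d=load(f+".npz"); C=cloud(d); g=cv2.GaussianBlur(cv2.cvtColor(d["img"],cv2.COLOR_BGR2HSV),(3,3),0)
    m=((g[...,0]>90)&(g[...,0]<130)&(g[...,1]>8)&(g[...,2]>60)&(g[...,2]<185)).astype(np.uint8)
    for n,(a,b,c,e) in rois.items():
        mm=np.zeros_like(m); mm[b:e,a:c]=m[b:e,a:c]; mm=cv2.morphologyEx(cv2.morphologyEx(mm,3,np.ones((3,3))),2,np.ones((15,15)))
        P=C[mm>0]; P=P[np.isfinite(P[:,0])&(P[:,2]<25)]; print(f,n,rect(P))
E
```

```text
top0 long (array([523.9, 321. ]), array([110. , 262.2], dtype=float32), 171.5)
top0 short (array([ 534.6, -306.4]), array([108.9, 174.2], dtype=float32), 171.5)
t2 long (array([523.5, 321.3]), array([110.6, 261.5], dtype=float32), 171.2)
t2 short (array([ 535. , -307.2]), array([109.8, 176.1], dtype=float32), 170.8)
w1 long (array([520.8, 321.1]), array([108.6, 263.5], dtype=float32), 170.7)
w1 short (array([ 524. , -303.6]), array([110.9, 164.7], dtype=float32), 171.2)
```

move_arm([
  [[-0.02,0.1,0.02],-0.07,0.2],
  [[-0.114,0.53,0.02],-0.143,0.2],
  [[-0.114,0.53,0.02],-0.143,0.2],
  [[-0.114,0.53,0.02],-0.143,0.2],
  [[-0.114,0.53,0.02],-0.143,0.2],
  [[-0.114,0.53,0.02],-0.143,0.2],
  [[-0.114,0.53,0.02],-0.143,0.2],
  [[-0.114,0.53,0.02],-0.143,0.2],
  [[-0.114,0.53,0.02],-0.143,0.2],
])

```text
t: 11.55
position: [522.0, 319.7, 83.5]
ee_rot: [0.078, 0.997, -0.001, -0.001]
contact_force: [0.6, -0.2, -0.1]
finger_gap: 34.5
```

```bash
python3 - <<'E'
from h import *
d=grab("wrist","w8")
E
```

```text
(no output)
```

View pics/w8.png

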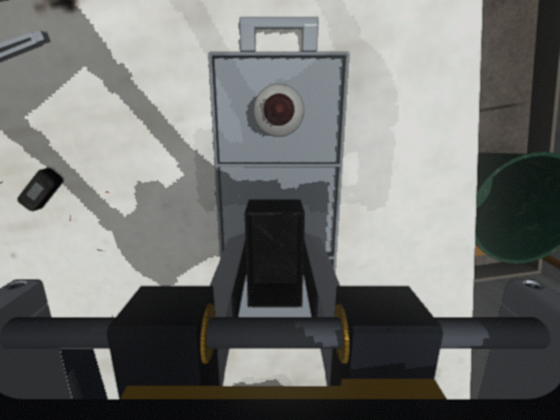

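The tub sits over the middle bay and the bottle is upright at (279,109). I lower it.

move_arm([
  [[0.001,0.005,-0.08],0,0.2],
  [[0.001,0.005,-0.14],0,0.2],
  [[0.001,0.005,-0.175],0,0.2],
  [[0.001,0.005,-0.187],0,0.2],
  [[0.001,0.005,-0.188],0,0.2],
  [[0.001,0.005,-0.188],0,0.2],
  [[0.001,0.005,-0.188],0,0.55],
  [[0.001,0.005,-0.188],0,0.55],
  [[0.001,0.005,-0.188],0,0.55],
  [[0.001,0.005,-0.188],0,0.55],
  [[0.001,0.005,-0.188],0,0.55],
])

```text
t: 12.7
position: [522.5, 321.9, 8.7]
ee_rot: [0.078, 0.997, -0.001, -0.001]
contact_force: [0.1, 0.6, 0.2]
finger_gap: 51.6
```

move_arm([
  [[0,0,0.05],0,0.55],
  [[0,0,0.15],0,0.7],
  [[0,0,0.25],0,1],
  [[0,0,0.32],0,1],
  [[0,0,0.32],0,1],
  [[0,0,0.32],0,1],
])

```text
t: 13.3
position: [522.4, 321.9, 136.8]
ee_rot: [0.078, 0.997, -0.001, -0.001]
contact_force: [0.2, 0.0, -0.4]
finger_gap: 88.3
```

```bash
python3 - <<'E'
from h import *
d=grab("wrist","w9")
E
```

```text
(no output)
```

View pics/w9.png

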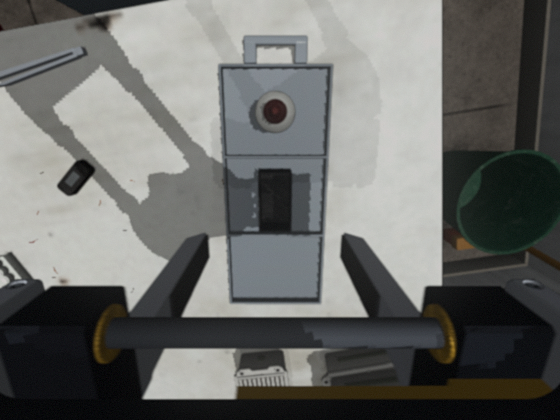

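The tub sits in the middle bay at (275,200). I go on to the strip and check the tub with depth.

```bash
python3 - <<'E'
from h import *
d=load("w9.npz"); C=cloud(d)
Q=C[155:240,250:300].reshape(-1,3);Q=Q[(Q[:,2]>25)&(Q[:,2]<40)];print("tub",rect(Q))
m=np.zeros(C.shape[:2],bool); m[55:305,205:345]=1
m&=(C[...,2]>8)&(C[...,2]<17); 
Q=C[m]; print("rims",len(Q),rect(Q))
Q=C[80:150,250:300].reshape(-1,3);Q=Q[(Q[:,2]>40)&(Q[:,2]<110)];print("bottle",Q.mean(0),rect(Q))
E
```

```text
tub (array([523., 321.]), array([34., 62.], dtype=float32), 170.9)
rims 3656 (array([519.2, 322.3]), array([110.4, 271.7], dtype=float32), 171.1)
bottle [437.06167178 334.83619029  70.23473418] (array([436.9, 335. ]), array([34.1, 34.3], dtype=float32), 145.2)
```

move_arm([
  [[0.03,-0.15,0],0.1,1],
  [[0.129,-0.798,0],0.2,1],
  [[0.129,-0.798,0],0.3,1],
  [[0.129,-0.798,0],0.3,1],
  [[0.129,-0.798,-0.03],0.3,1],
  [[0.129,-0.798,-0.03],0.3,1],
  [[0.129,-0.798,-0.03],0.3,1],
  [[0.129,-0.798,-0.03],0.3,1],
  [[0.129,-0.798,-0.03],0.3,1],
  [[0.129,-0.798,-0.03],0.3,1],
])

```text
t: 14.35
position: [572.4, 3.4, 122.5]
ee_rot: [-0.157, 0.988, -0.001, -0.002]
contact_force: [-0.6, -0.2, -0.5]
finger_gap: 93.9
```

```bash
python3 - <<'E'
from h import *
d=grab("wrist","w10"); C=cloud(d); Z=C[...,2]
m=(abs(C[...,0]-574)<45)&(abs(C[...,1]-2)<30)&(Z>7)&(Z<30); Q=C[m]; print(len(Q),rect(Q),np.percentile(Q[:,2],[50,95]))
E
```

```text
1067 (array([572.8,   3.1]), array([18.7, 60.3], dtype=float32), 17.7) [17.1314936  22.00729867]
```

View pics/w10.png

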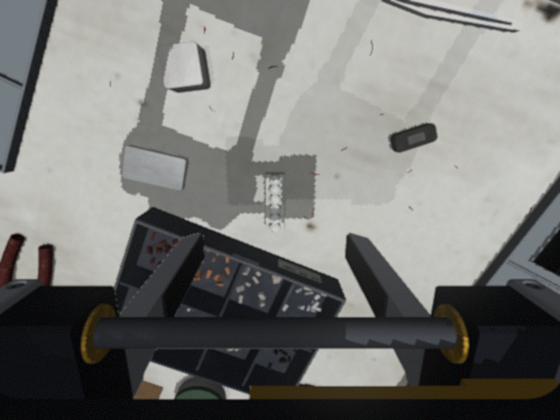

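The strip at (274,202) is aligned with the jaws, and the organiser box edge clears. I narrow the jaws and grasp low.

move_arm([
  [[0.001,-0.001,-0.1],0,0.6],
  [[0.001,-0.001,-0.2],0,0.6],
  [[0.001,-0.001,-0.27],0,0.6],
  [[0.001,-0.001,-0.295],0,0.6],
  [[0.001,-0.001,-0.301],0,0.6],
  [[0.001,-0.001,-0.301],0,0.6],
  [[0.001,-0.001,-0.301],0,0],
  [[0.001,-0.001,-0.301],0,0],
  [[0.001,-0.001,-0.301],0,0],
  [[0.001,-0.001,-0.301],0,0],
  [[0.001,-0.001,-0.301],0,0],
  [[0.001,-0.001,-0.301],0,0],
], force=15)

```text
t: 15.6
position: [573.2, 3.2, 2.8]
ee_rot: [-0.157, 0.988, -0.001, -0.002]
contact_force: [-0.1, -0.2, 2.4]
finger_gap: 19.7
```

move_arm([
  [[0,0,0],0,0],
  [[0,0,0],0,0],
  [[0,0,0],0,0],
  [[0,0,0.05],0,0],
  [[0,0,0.12],0,0],
  [[0,0,0.2],0,0],
  [[0,0,0.2],0,0],
  [[0,0,0.2],0,0],
])

```text
t: 16.4
position: [573.3, 3.2, 83.0]
ee_rot: [-0.157, 0.988, -0.002, -0.001]
contact_force: [0.3, 1.3, -0.5]
finger_gap: 20.0
```

```bash
python3 - <<'E'
from h import *
d=grab("wrist","w11")
E
```

```text
(no output)
```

View pics/w11.png

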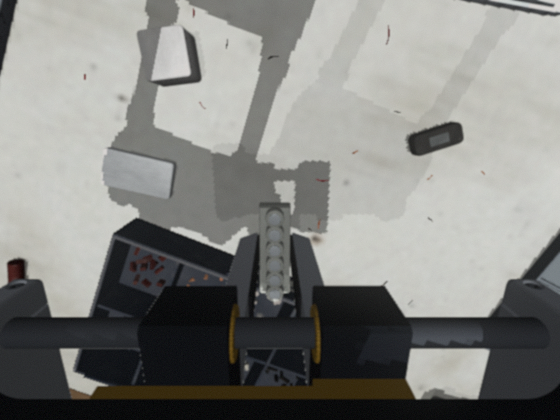

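The strip is held level with its turrets up, at (274,250). I carry it to the far bay.

move_arm([
  [[0.01,0.12,0.02],-0.1,0],
  [[0.088,0.762,0.02],-0.2,0],
  [[0.088,0.762,0.02],-0.3,0],
  [[0.088,0.762,0.02],-0.3,0],
  [[0.088,0.762,0.02],-0.3,0],
  [[0.088,0.762,0.02],-0.3,0],
  [[0.088,0.762,0.02],-0.3,0],
  [[0.088,0.762,0.02],-0.3,0],
  [[0.088,0.762,0.02],-0.3,0],
  [[0.088,0.762,0.02],-0.3,0],
])

```text
t: 17.45
position: [607.1, 305.8, 89.3]
ee_rot: [0.078, 0.997, -0.001, -0.004]
contact_force: [0.8, -0.1, -0.4]
finger_gap: 19.8
```

```bash
python3 - <<'E'
from h import *
d=grab("wrist","w12")
E
```

```text
(no output)
```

View pics/w12.png

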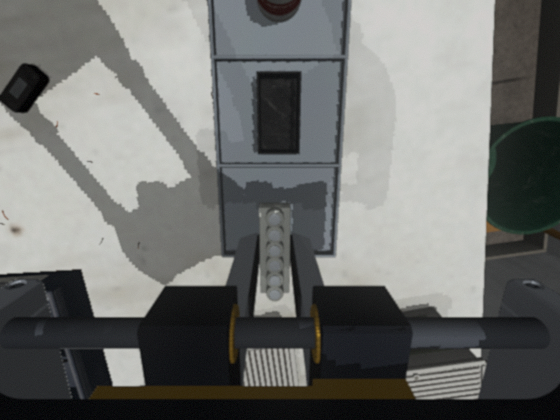

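move_arm([
  [[0.004,0.005,-0.1],0,0],
  [[0.004,0.005,-0.17],0,0],
  [[0.004,0.005,-0.195],0,0],
  [[0.004,0.005,-0.206],0,0],
  [[0.004,0.005,-0.207],0,0],
  [[0.004,0.005,-0.207],0,0],
  [[0.004,0.005,-0.207],0,0.45],
  [[0.004,0.005,-0.207],0,0.45],
  [[0.004,0.005,-0.207],0,0.45],
  [[0.004,0.005,-0.207],0,0.45],
  [[0.004,0.005,-0.207],0,0.45],
])

```text
t: 18.6
position: [608.9, 307.9, 7.0]
ee_rot: [0.079, 0.997, -0.001, -0.003]
contact_force: [-0.6, -0.1, 0.0]
finger_gap: 42.2
```

move_arm([
  [[0,0,0.05],0,0.45],
  [[0,0,0.15],0,0.7],
  [[0,0,0.25],0,1],
  [[0,0,0.32],0,1],
  [[0,0,0.32],0,1],
  [[0,0,0.32],0,1],
])

```text
t: 19.2
position: [608.9, 307.9, 135.1]
ee_rot: [0.079, 0.997, -0.001, -0.003]
contact_force: [0.3, 0.6, -0.3]
finger_gap: 78.9
```

```bash
python3 - <<'E'
from h import *
d=grab("wrist","w13"); C=cloud(d); Z=C[...,2]
m=(abs(C[...,0]-608)<40)&(abs(C[...,1]-308)<35)&(Z>12)&(Z<35); Q=C[m]; print(len(Q),rect(Q),np.percentile(Q[:,2],[50,95]))
E
```

```text
1066 (array([608.2, 307.5]), array([ 32.6, 100.9], dtype=float32), 155.8) [18.02408279 24.96431535]
```

View pics/w13.png

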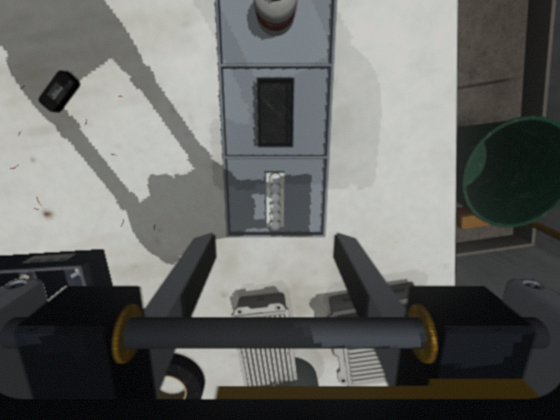

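The strip is in the far bay at (275,200) with its turrets up. On to the gauge block.

move_arm([
  [[-0.03,-0.1,0],0.1,1],
  [[-0.33,-1,0],0.2,1],
  [[-0.33,-1,0],0.3,1],
  [[-0.33,-1,0],0.394,1],
  [[-0.33,-1,0],0.394,1],
  [[-0.33,-1,0],0.394,1],
  [[-0.33,-1,0],0.394,1],
  [[-0.33,-1,0],0.394,1],
  [[-0.33,-1,0],0.394,1],
  [[-0.33,-1,0],0.394,1],
  [[-0.33,-1,0],0.394,1],
])

```text
t: 20.35
position: [475.0, -92.2, 132.3]
ee_rot: [-0.228, 0.974, -0.002, -0.005]
contact_force: [-0.4, 1.1, -0.5]
finger_gap: 94.5
```

```bash
python3 - <<'E'
from h import *
d=grab("wrist","w14"); C=cloud(d); Z=C[...,2]
m=(abs(C[...,0]-477)<40)&(abs(C[...,1]+113)<35)&(Z>24)&(Z<40); Q=C[m]; print(len(Q),rect(Q),np.percentile(Q[:,2],[50,95]))
E
```

```text
1168 (array([ 477.6, -113.5]), array([33.9, 35. ], dtype=float32), 25.8) [30.7676762  31.94857661]
```

View pics/w14.png

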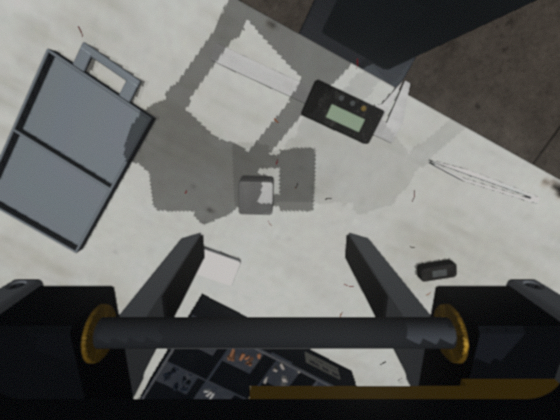

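The block at (256,195) is square to the jaws. I shift, lower and grip.

move_arm([
  [[0.006,-0.053,-0.06],0,1],
  [[0.006,-0.053,-0.16],0,1],
  [[0.006,-0.053,-0.25],0,1],
  [[0.006,-0.053,-0.31],0,1],
  [[0.006,-0.053,-0.322],0,1],
  [[0.006,-0.053,-0.322],0,0.1],
  [[0.006,-0.053,-0.322],0,0.1],
  [[0.006,-0.053,-0.322],0,0.1],
  [[0.006,-0.053,-0.322],0,0.1],
  [[0.006,-0.053,-0.322],0,0.1],
  [[0.006,-0.053,-0.322],0,0.1],
  [[0.006,-0.053,-0.322],0,0.1],
], force=30)

```text
t: 21.6
position: [477.9, -112.9, 4.0]
ee_rot: [-0.228, 0.974, -0.002, -0.004]
contact_force: [1.1, 0.3, 0.5]
finger_gap: 41.5
```

move_arm([
  [[0,0,0],0,0.1],
  [[0,0,0],0,0.1],
  [[0,0,0],0,0.1],
  [[0,0,0],0,0.1],
  [[0,0,0.05],0,0.1],
  [[0,0,0.12],0,0.1],
  [[0,0,0.2],0,0.1],
  [[0,0,0.2],0,0.1],
  [[0,0,0.2],0,0.1],
])

```text
t: 22.5
position: [477.8, -112.9, 83.9]
ee_rot: [-0.228, 0.974, -0.002, -0.004]
contact_force: [-0.9, 0.5, -2.4]
finger_gap: 36.0
```

```bash
python3 - <<'E'
from h import *
d=grab("wrist","w15")
E
```

```text
(no output)
```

View pics/w15.png

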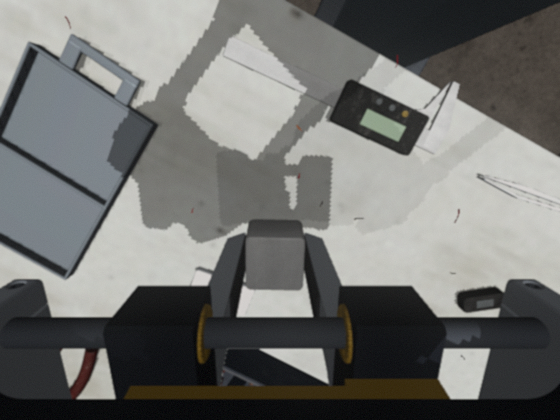

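The block is held at (275,255). I carry it to the short tray.

move_arm([
  [[0.01,-0.1,0.02],-0.1,0.1],
  [[0.035,-0.468,0.02],-0.2,0.1],
  [[0.035,-0.468,0.02],-0.3,0.1],
  [[0.035,-0.468,0.02],-0.391,0.1],
  [[0.035,-0.468,0.02],-0.391,0.1],
  [[0.035,-0.468,0.02],-0.391,0.1],
  [[0.035,-0.468,0.02],-0.391,0.1],
  [[0.035,-0.468,0.02],-0.391,0.1],
  [[0.035,-0.468,0.02],-0.391,0.1],
])

```text
t: 23.45
position: [490.8, -298.3, 90.8]
ee_rot: [0.076, 0.997, 0.0, -0.005]
contact_force: [0.4, 1.1, -3.0]
finger_gap: 35.5
```

```bash
python3 - <<'E'
from h import *
d=grab("wrist","w16")
C=cloud(d); m=(C[...,2]>8.5)&(C[...,2]<17)&(abs(C[...,0]-534)<120)&(abs(C[...,1]+306)<75)
P=C[m];print(len(P),P.min(0),P.max(0))
E
```

```text
2416 [ 417.81890544 -360.15380733    8.52237608] [ 545.53498427 -239.47195339   16.22813729]
```

View pics/w16.png

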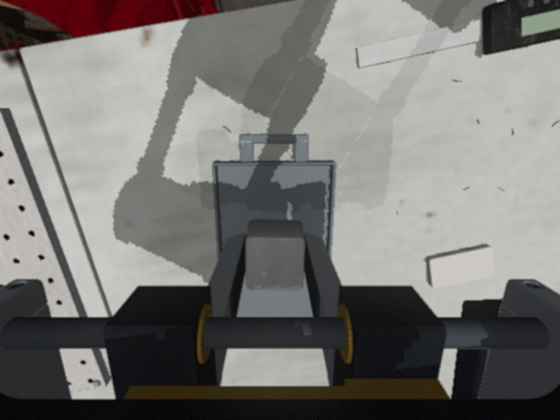

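move_arm([
  [[0.002,-0.002,-0.1],0,0.1],
  [[0.002,-0.002,-0.17],0,0.1],
  [[0.002,-0.002,-0.195],0,0.1],
  [[0.002,-0.002,-0.207],0,0.1],
  [[0.002,-0.002,-0.208],0,0.1],
  [[0.002,-0.002,-0.208],0,0.1],
  [[0.002,-0.002,-0.208],0,0.6],
  [[0.002,-0.002,-0.208],0,0.6],
  [[0.002,-0.002,-0.208],0,0.6],
  [[0.002,-0.002,-0.208],0,0.6],
  [[0.002,-0.002,-0.208],0,0.6],
])

```text
t: 24.6
position: [491.8, -299.5, 8.0]
ee_rot: [0.076, 0.997, 0.0, -0.005]
contact_force: [-0.2, 0.5, 0.5]
finger_gap: 56.3
```

move_arm([
  [[0,0,0.05],0,0.6],
  [[0,0,0.15],0,0.7],
  [[0,0,0.25],0,1],
  [[0,0,0.32],0,1],
  [[0,0,0.32],0,1],
  [[0,0,0.32],0,1],
])

```text
t: 25.2
position: [491.8, -299.4, 136.3]
ee_rot: [0.076, 0.997, -0.0, -0.005]
contact_force: [-0.4, -0.0, -0.1]
finger_gap: 92.3
```

```bash
python3 - <<'E'
from h import *
d=grab("wrist","w17"); C=cloud(d); Z=C[...,2]
m=(abs(C[...,0]-491)<40)&(abs(C[...,1]+300)<35)&(Z>27)&(Z<40); Q=C[m]; print(len(Q),rect(Q),np.percentile(Q[:,2],[50,95]))
g=cv2.GaussianBlur(cv2.cvtColor(d["img"],cv2.COLOR_BGR2HSV),(3,3),0)
E
```

```text
1135 (array([ 492.6, -300.9]), array([34. , 34.8], dtype=float32), 168.6) [33.81236764 34.94523843]
```

View pics/w17.png

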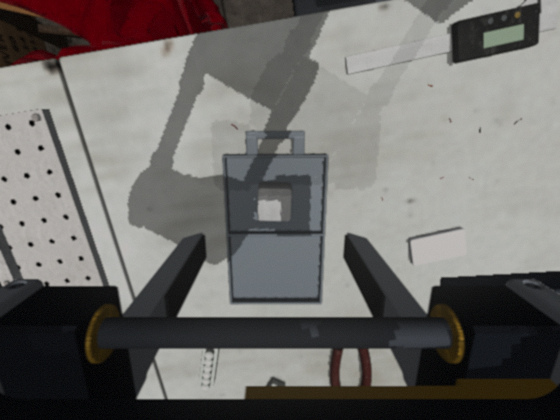

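The block is centred in the tab bay at (272,207). On to the dongle.

move_arm([
  [[-0.01,0.12,0],-0.09,1],
  [[-0.055,1,0],-0.18,1],
  [[-0.055,1,0],-0.27,1],
  [[-0.055,1,0],-0.36,1],
  [[-0.055,1,0],-0.45,1],
  [[-0.055,1,0],-0.503,1],
  [[-0.055,1,0],-0.503,1],
  [[-0.055,1,0],-0.503,1],
  [[-0.055,1,0],-0.503,1],
  [[-0.055,1,0],-0.503,1],
  [[-0.055,1,0],-0.503,1],
])

```text
t: 26.35
position: [468.6, 100.2, 134.1]
ee_rot: [0.453, 0.891, 0.002, -0.006]
contact_force: [0.3, -0.3, -0.2]
finger_gap: 93.8
```

```bash
python3 - <<'E'
from h import *
d=grab("wrist","w18"); C=cloud(d); Z=C[...,2]
m=(abs(C[...,0]-470)<32)&(abs(C[...,1]-112)<32)&(Z>7)&(Z<20); Q=C[m]; print(len(Q),rect(Q),np.percentile(Q[:,2],[50,95]))
E
```

```text
663 (array([468.6, 113.2]), array([18.4, 40.4], dtype=float32), 126.6) [12.74419608 14.01686239]
```

View pics/w18.png

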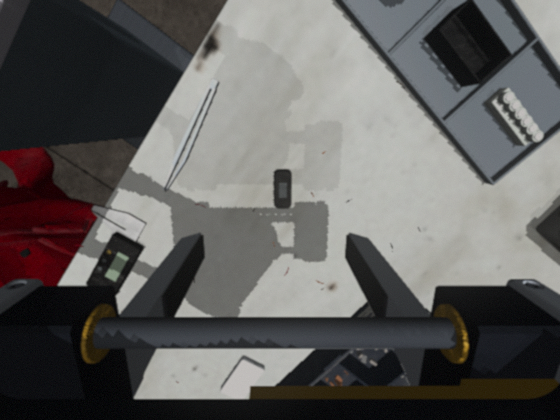

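The dongle at (283,188) is aligned with its panel up. I grasp it.

move_arm([
  [[0.001,0.032,-0.06],0.005,0.7],
  [[0.001,0.032,-0.16],0.005,0.6],
  [[0.001,0.032,-0.26],0.005,0.6],
  [[0.001,0.032,-0.31],0.005,0.6],
  [[0.001,0.032,-0.329],0.005,0.6],
  [[0.001,0.032,-0.329],0.005,0.6],
  [[0.001,0.032,-0.329],0.005,0],
  [[0.001,0.032,-0.329],0.005,0],
  [[0.001,0.032,-0.329],0.005,0],
  [[0.001,0.032,-0.329],0.005,0],
  [[0.001,0.032,-0.329],0.005,0],
  [[0.001,0.032,-0.329],0.005,0],
], force=12)

```text
t: 27.6
position: [469.5, 112.7, 3.1]
ee_rot: [0.45, 0.893, 0.002, -0.005]
contact_force: [-0.6, 0.7, 3.0]
finger_gap: 18.9
```

move_arm([
  [[0,0,0],0,0],
  [[0,0,0],0,0],
  [[0,0,0],0,0],
  [[0,0,0.05],0,0],
  [[0,0,0.12],0,0],
  [[0,0,0.2],0,0],
  [[0,0,0.2],0,0],
  [[0,0,0.2],0,0],
])

```text
t: 28.4
position: [469.6, 112.7, 83.3]
ee_rot: [0.45, 0.893, 0.002, -0.005]
contact_force: [0.4, -0.3, 0.0]
finger_gap: 18.5
```

```bash
python3 - <<'E'
from h import *
d=grab("wrist","w19")
E
```

```text
(no output)
```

View pics/w19.png

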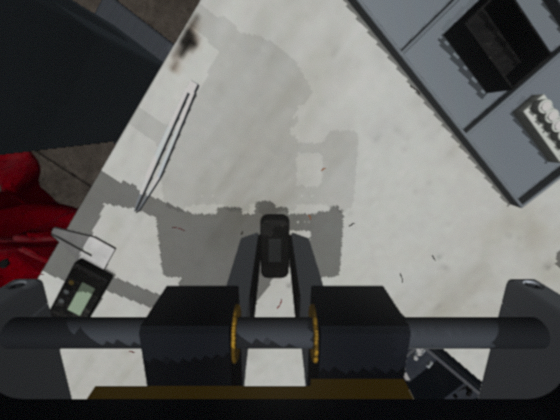

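The dongle is held with its panel up. I carry it to the short tray's far bay in two calls, because the shift is over 400 mm.

move_arm([
  [[0.03,-0.12,0.02],0.09,0],
  [[0.27,-1,0.02],0.18,0],
  [[0.27,-1,0.02],0.27,0],
  [[0.27,-1,0.02],0.36,0],
  [[0.27,-1,0.02],0.45,0],
  [[0.27,-1,0.02],0.497,0],
  [[0.27,-1,0.02],0.497,0],
  [[0.27,-1,0.02],0.497,0],
  [[0.27,-1,0.02],0.497,0],
  [[0.27,-1,0.02],0.497,0],
  [[0.27,-1,0.02],0.497,0],
  [[0.27,-1,0.02],0.497,0],
])

```text
t: 29.65
position: [575.6, -285.6, 89.0]
ee_rot: [0.077, 0.997, 0.001, -0.008]
contact_force: [-1.3, 0.8, -0.1]
finger_gap: 19.0
```

move_arm([
  [[0.006,-0.068,0],0,0],
  [[0.006,-0.068,0],0,0],
  [[0.006,-0.068,0],0,0],
  [[0.006,-0.068,0],0,0],
])

```text
t: 30.05
position: [577.6, -311.0, 89.1]
ee_rot: [0.076, 0.997, 0.001, -0.008]
contact_force: [-0.4, -0.7, -0.9]
finger_gap: 18.8
```

```bash
python3 - <<'E'
from h import *
d=grab("wrist","w20")
E
```

```text
(no output)
```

View pics/w20.png

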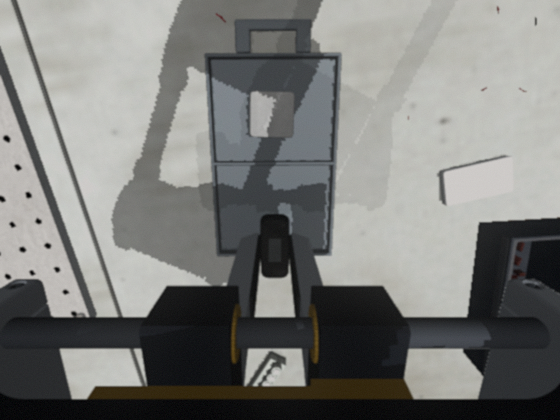

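move_arm([
  [[0.001,-0.003,-0.1],0,0],
  [[0.001,-0.003,-0.17],0,0],
  [[0.001,-0.003,-0.195],0,0],
  [[0.001,-0.003,-0.205],0,0],
  [[0.001,-0.003,-0.206],0,0],
  [[0.001,-0.003,-0.206],0,0],
  [[0.001,-0.003,-0.206],0,0.45],
  [[0.001,-0.003,-0.206],0,0.45],
  [[0.001,-0.003,-0.206],0,0.45],
  [[0.001,-0.003,-0.206],0,0.45],
  [[0.001,-0.003,-0.206],0,0.45],
])

```text
t: 31.2
position: [578.2, -312.5, 6.8]
ee_rot: [0.076, 0.997, 0.001, -0.008]
contact_force: [-0.8, -0.7, -0.8]
finger_gap: 42.2
```

move_arm([
  [[0,0,0.05],0,0.45],
  [[0,0,0.15],0,0.7],
  [[0,0,0.25],0,1],
  [[0,0,0.32],0,1],
  [[0,0,0.32],0,1],
  [[0,0,0.32],0,1],
])

```text
t: 31.8
position: [578.1, -312.4, 134.9]
ee_rot: [0.076, 0.997, 0.001, -0.007]
contact_force: [-0.4, 0.2, 0.6]
finger_gap: 79.1
```

```bash
python3 - <<'E'
from h import *
d=grab("wrist","w21"); C=cloud(d); Z=C[...,2]
E
```

```text
(no output)
```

View pics/w21.png

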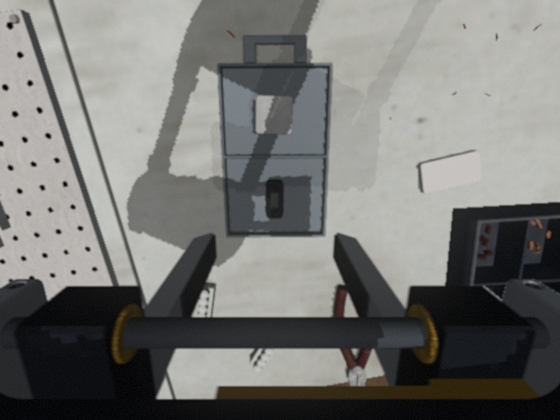

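All five are placed. I retreat clear and take a last look.

move_arm([
  [[0,0,0.2],0,1],
  [[-0.3,0.4,0.4],0,1],
  [[-0.6,0.4,0.4],0,1],
  [[-0.6,0.4,0.4],0,1],
  [[-0.6,0.4,0.4],0,1],
  [[-0.6,0.4,0.4],0,1],
  [[-0.6,0.4,0.4],0,1],
  [[-0.6,0.4,0.4],0,1],
  [[-0.6,0.4,0.4],0,1],
  [[-0.6,0.4,0.4],0,1],
])

```text
t: 32.85
position: [338.0, -152.4, 292.5]
ee_rot: [0.076, 0.997, 0.002, -0.009]
contact_force: [-0.5, 0.2, -0.5]
finger_gap: 93.9
```

```bash
python3 - <<'E'
from h import *
d=grab("top","t9"); C=cloud(d); a=d["img"]
cv2.imwrite("pics/t9z.png",cv2.resize(a[130:330,100:480],None,fx=2.1,fy=2.1,interpolation=cv2.INTER_CUBIC))
g=cv2.cvtColor(a,cv2.COLOR_BGR2GRAY)
for n,x,y,lo,hi in (("bottle",436.5,335,40,110),("tub",522.5,321.5,22,40),("strip",608.5,308,15,30),("block",491.7,-300.2,24,42),("dongle",577.7,-313.4,9,22),("tin",579,-126,6,16)):
    m=(abs(C[...,0]-x)<42)&(abs(C[...,1]-y)<42)&(C[...,2]>lo)&(C[...,2]<hi); Q=C[m]
    print(n,len(Q),np.median(Q,0).round(1),rect(Q))
    if n in("tub","dongle"):
        m=(abs(C[...,0]-x)<36)&(abs(C[...,1]-y)<40)&(g<80); print("  dark",rect(onplane(d,np.argwhere(m)[:,::-1],28 if n=="tub" else 15)))
E
```

```text
bottle 159 [440.5 329.   62.7] (array([439., 333.]), array([33.7, 34.1], dtype=float32), 32.2)
tub 87 [522.8 323.5  29.2] (array([524.9, 320.5]), array([36.5, 62.3], dtype=float32), 171.5)
  dark (array([524.8, 316.4]), array([40.5, 62.5], dtype=float32), 171.2)
strip 144 [612.8 306.1  21. ] (array([610.8, 310.4]), array([ 46.4, 100.7], dtype=float32), 158.9)
block 166 [ 495.3 -299.8   34.3] (array([ 495.2, -301. ]), array([34. , 35.7], dtype=float32), 79.8)
dongle 175 [ 579.9 -313.5   13.7] (array([ 577.5, -314.2]), array([80.4, 84.9], dtype=float32), 178.4)
  dark (array([ 579.6, -313.4]), array([16.7, 40. ], dtype=float32), 171.0)
tin 256 [ 579.9 -123.7    9. ] (array([ 579.5, -125.3]), array([80.2, 83.1], dtype=float32), 0.3)
```

View pics/t9z.png

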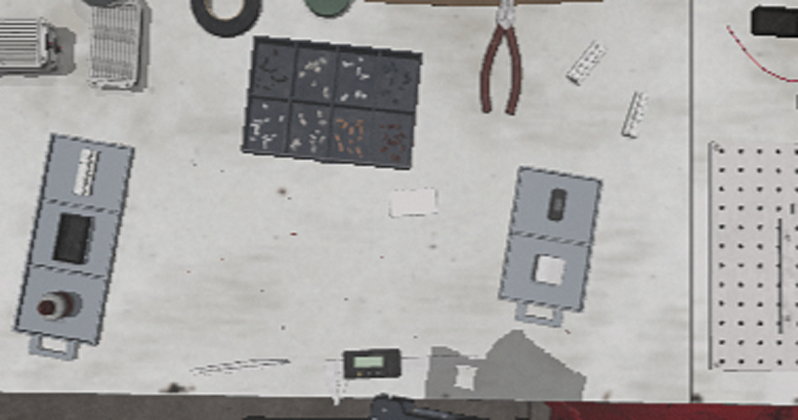

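The final view shows everything in its bay. In this enlarged crop the bottle is at (57,305), tub (72,238), strip (85,172), block (549,270) and dongle (557,204). The tin at (413,202) has not moved.

```bash
python3 -c "
from workcell import manip
print(manip.sign_off())"
```

```text
the job is handed in; nothing more can be done
None
```

Both kits are made up and handed in, at about 33 s of the 138 s allowed.

- **Long tray, from the tab:** glue bottle, open tub, terminal strip (the one that started farthest left).
- **Short tray, from the tab:** gauge block, dongle.
- **Order:** things were moved in the order you listed them, and each was picked and placed first time.

**Last checks:** the final pictures show each thing right way up in its bay. The flat tin and the two lookalike strips are where they were. Measured centres are within about 4 mm of the bay centres. The highest wrist force reading at the end of any move was about 3 N.

**Checks that disagreed:**
- The top and wrist cameras differed by 2–8 mm on some positions, so I relied mainly on depth readings and the finger centring.
- In the final top picture, the depth outlines of the strip, dongle and tin took in tray rim or bench noise, so their sizes came out wrong. For the strip I relied on the picture, for the dongle on its dark outline, which fitted well, and for the tin on its unchanged median position.

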